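Lay out the soldering kit on the repair bench

ROBOT

A 6-joint arm with a two-finger parallel gripper is mounted at the origin on the work surface. World frame = base frame: x ahead of the robot, y to its left, z up, the work surface at z = 0. Lengths are in m, angles in degrees, forces in N, time in s.
With the tool pointing down it reaches from about 0.25 to 0.725 m from the base axis. Payload 9.7 kg.
Tool frame: the origin (TCP) lies midway between the tips of the shut fingers; the grasp point (between the pads) lies 19 mm behind it; x points along the fingers, y is the direction in which the jaws open and shut, and the axes are right-handed (so a half turn about x gives the same grasp; the last joint's range is limited). The gripper opens to 85 mm and grips with 20 to 120 N. Pads are 22 mm wide; open, the fingers measure 114 mm over their backs; the gripper's body (76 mm by 85 mm) begins 54 mm behind the grasp point. The pads swing forward as they close: fully open they stand 13 mm farther back than shut.
Start: joints at [71.562, 4.979, 10.078, 95.1, 0, 90], TCP at [0.174, 0.522, 0.231] pointing down, gripper open.
Joint ranges: [-179.16, 179.16], [-48.56, 103.87], [-65.8, 70.77], [-126.05, 130.52], [-82.76, 87.17], [-180, 180]. Speed limits (degrees/s): [127.2, 127.2, 147.25, 180, 180, 180].

INTERFACE

Orientations are given as [roll, pitch, yaw] about the fixed x, y, z axes, in that order (R = Rz(yaw) Ry(pitch) Rx(roll)).
In Python, from workcell import bot, cams gives the robot as it stands.
- The arm moves only by the tool apply_moves, never from a script. Its argument "commands" is a list of rows, each a list of 5 numbers: the shift along the tool's x, y, z in m, then the turn about the tool's x in rad, then the opening, from -1 (shut) to 1 (fully open). In form: [[tx, ty, tz, roll, hand], ...]. A call has 1 to 12 rows; each row is the pose to reach, as a shift and turn from the pose measured when the call began, along the tool's axes at that moment; what a row does not reach only later rows make up. A row lasts 1/10 s, in which the tool goes at most 50 mm and 8.59 degrees, less where a joint would pass 70% of its speed; a pose out of reach is approached as far as the arm can. A call with a gripper value outside its range is refused whole. The fingers move at their own pace and stop on an object; "newtons" is the grip in N (left out, the last holds). Time passes only in rows, so rows that repeat a pose let the fingers close. It gives the time, the measured TCP pose, the force and the opening at its end, in the units of the state.
- bot.get_obs(): the state, without advancing time (a new reading comes with each control period).
- cams.camera(name): name is "side" or "top" or "wrist"; returns a dict with "frame" (420x560x3 uint8, blue, green, red), "depth" (420x560 float32, m along the optical axis (not along the pixel's ray), 0 where there is no reading), "camera_matrix" (3x3 intrinsics, pixels), "D" ([k1, k2, p1, p2, k3] as OpenCV has them; the pictures are not rectified), "R" (3x3) and "t" (3): a world point X has camera coordinates R X + t; the wrist camera has in their place "mount" (4x4, takes a point from camera to tool coordinates, whose origin is the TCP and whose axes are the tool frame's). Camera axes: x right, y down, z forward; pixel columns grow to the right and rows downward; lengths in m; the calibration is good to about 2 mm. A picture is of the moment at which its call begins: read the wrist's pose just before it.
- bot.job_done(): hands the job in, once; it reports no verdict.
Trained networks look in the newest picture that a camera, given by its name, has taken for a name from the list of things; names that differ only in an ending like _2 or _b are one class to them, and where a whole thing is asked for, a point or a joint stands for the part that bears it (a point fixed in the world has none). Each returns a list of dicts, best first, with "confidence" (0 to 1); they miss things now and then, are a little off and sometimes report something else, mostly with a low value. They report only what shows in the picture. A call takes as long as a camera call. They do not tell look-alikes from the thing itself.
- cams.spot_in(name, camera): "rect" ([left, top, right, bottom] in pixels, round what is visible of it).
The state is a dict: "time": time; "q": joint angles; "qd": joint speeds; "joint_efforts": joint torques, N m; "ee_pos": TCP position; "tcp_rot": TCP orientation; "wrist_force": force on the tool from outside, world axes, zero at the start; "torque": the same for the moment, N m; "opening": finger opening in m.
Only numpy, scipy, OpenCV 4.12 (cv2) and the standard library are available. Lean on these libraries where they do the work, as an engineer would, in place of code of your own. Each camera call takes 0.05 s, during which the arm holds its last target. There are 200 camera calls.

TASK

Lay out the soldering kit in a row on the white strip: the metal parts tin centred on the red disc, the black tip-cleaner pot centred on the green disc, and the solder spool midway between them on the black ring. The amber flux jar with the yellow cap belongs on top of the parts tin, centred on its lid. Set everything down upright and gently, without dropping it, and leave the board holder, the screwdriver and the cleaning bottle where they are.

Things in the scene. Friction and masses are not known exactly. Their poses are not given: they have to be found in the camera images.
- tin: Round bare-metal parts tin with a blue band and a flat lid with a blue dot in its middle, closed and rigid, 58 mm diameter, 28 mm high, about 0.11 kg. Origin: centre of its underside. Upright at the start, somewhere on the mat; its z axis points up; its yaw is random and does not matter.
- cleaner: Round black tip-cleaner pot with golden brass wool showing in its top, rigid, 56 mm diameter, walls 36 mm high (the wool stands about 4 mm proud), about 0.14 kg. Origin: centre of its underside. Upright at the start, somewhere on the mat; its z axis points up; its yaw is random and does not matter.
- spool: Small orange solder spool standing on its flange: two orange flanges of 46 mm diameter, each 6 mm thick, at the bottom and the top, silver wire of 37 mm diameter between them; 30 mm high overall, about 0.15 kg; it can be gripped across the flanges. Origin: centre of its underside. Upright at the start, somewhere on the mat; its z axis points up; its yaw is random and does not matter.
- jar: Small amber glass flux jar with a flat yellow cap of the same width, 42 mm diameter, 40 mm high, about 0.08 kg. Origin: centre of its underside. Upright at the start, somewhere on the mat; its z axis points up; its yaw is random and does not matter.
- strip: Fixed white layout strip lying on the mat, 250 mm long (its x axis), 84 mm wide (its y axis), 4 mm thick. It carries the red and the green disc near its ends and a black ring (50 mm across) at its middle. Origin: centre of its underside, so the middle of the black ring lies 4 mm above it. Its place and yaw vary.
- red_disc: Flat red disc, 66 mm diameter, printed flush in the top of the strip, 85 mm from the strip's middle along its length; which end it is on varies. Origin: centre of the disc at the level of the strip's top, 4 mm above the work surface.
- green_disc: Flat green disc, 66 mm diameter, printed flush in the top of the strip, 85 mm from the strip's middle at the end opposite to the red disc. Origin: centre of the disc at the level of the strip's top, 4 mm above the work surface.
- holder: Bystander, loose: black circuit-board holder, 90 by 160 mm (its x and y), 32 mm high at its brass screw knob, which sticks out to y = 98 mm, with a phone board clamped in it. Beyond the strip. Origin: centre of its underside. Leave it alone.
- driver: Bystander, loose: screwdriver with a yellow handle, about 160 mm long, lying along its x axis (handle towards -x) on the right side of the mat, under 35 mm high. Leave it alone.
- cleaning_bottle: Bystander, loose: white bottle with a red cap, 44 mm diameter, 110 mm high, standing at the far left of the mat. Origin: centre of its underside. Leave it alone.
Mind the look-alikes: they are no part of the job. What is shaped like the cleaner but pink, purple or turquoise is not meant.

How it is judged (in metres and radians):
At the end, for the whole second after the job is handed in: On the strip, upright (0.12 rad) and at rest: the tin within 14 mm of the red disc's centre, the pot within 14 mm of the green disc's centre, the spool within 14 mm of the strip's middle; and the jar upright on the tin's lid within 12 mm of the tin's centre (horizontal distance between tin and red_disc below 0.014 m and horizontal distance between cleaner and green_disc below 0.014 m and horizontal distance between spool and strip below 0.014 m and horizontal distance between jar and tin below 0.012 m and height (world z) of tin between 0.001 and 0.008 m and height (world z) of cleaner between 0.001 and 0.008 m and height (world z) of spool between 0.001 and 0.008 m and z of jar in the frame of tin between 0.025 and 0.032 m and angle between each of tin, cleaner, spool, jar's own z axis and vertical below 0.12 rad and linear speed of each of tin, cleaner, spool, jar below 0.02 m/s and angular speed of each of tin, cleaner, spool, jar below 0.2 rad/s); the robot touches nothing.
It fails at once if the board holder was moved more than 15 mm (distance of holder from where it was at the start of the episode above 0.015 m).
It fails at once if the screwdriver was moved more than 15 mm (distance of driver from where it was at the start of the episode above 0.015 m).
It fails at once if the cleaning bottle was moved more than 15 mm (distance of cleaning_bottle from where it was at the start of the episode above 0.015 m).
It fails at once if one of the four kit things was dropped or flung (faster than 0.6 m/s while not held) ((linear speed of tin above 0.6 m/s and contact force between the fingers and tin below 0.05 N) or (linear speed of cleaner above 0.6 m/s and contact force between the fingers and cleaner below 0.05 N) or (linear speed of spool above 0.6 m/s and contact force between the fingers and spool below 0.05 N) or (linear speed of jar above 0.6 m/s and contact force between the fingers and jar below 0.05 N)).
It also fails if it takes over 96 s, if anything falls off the work surface, if the arm or the gripper's body presses on something with over 40 N, if the wrist force passes 120 N, or if a joint passes its speed limit or range.

## Working session

There is one attempt and no reset: what is moved stays moved. The work goes in short steps, Python scripts to look and compute and a tool call to move; the robot and the scene stay as the last step left them, time stands still between calls to the robot, and variables do not carry over. Pictures are saved under pics/ and viewed, about 12 in all and at most 16, crops included, and the job is handed in when it is done.

Besides the shell and the picture viewer there is one more tool, called in YAML: its name, and indented under it one key for each argument. apply_moves: Moves the arm, as the interface text tells. Its arguments: {"type":"object","properties":{"commands":{"type":"array"},"newtons":{"type":"number"}},"required":["commands"]}

```bash
mkdir -p pics; ls; cat > h.py <<'E'
import numpy as np, cv2
from workcell import bot, cams
from scipy.spatial.transform import Rotation as Ro
def T_tool():
    o=bot.get_obs(); T=np.eye(4); T[:3,:3]=Ro.from_euler('xyz',o['tcp_rot'],degrees=True).as_matrix(); T[:3,3]=o['ee_pos']; return T
def cam(n):
    T=T_tool(); c=cams.camera(n)
    if 'mount' in c:
        M=T@np.array(c['mount'])
    else:
        M=np.eye(4); R=np.array(c['R']); M[:3,:3]=R.T; M[:3,3]=-R.T@np.array(c['t'])
    c['M']=M; return c
def on_plane(c,px,z):
    u=cv2.undistortPoints(np.array(px,float).reshape(-1,1,2),np.array(c['camera_matrix']),np.array(c['D'],float)).reshape(-1,2)
    d=np.c_[u,np.ones(len(u))]@c['M'][:3,:3].T; o=c['M'][:3,3]
    return o+d*((z-o[2])/d[:,2])[:,None]
E
python3 - <<'E'
from h import *
print(bot.get_obs())
for n in ['top','side']:
    c=cam(n); cv2.imwrite(f'pics/{n}0.png',c['frame']); print(n,c['M'][:3,3],c['M'][:3,2])
    for k in ['tin','cleaner','spool','jar','strip','red_disc','green_disc','holder','driver','cleaning_bottle']:
        for d in cams.spot_in(k,n): print(k,np.round(d['rect']),round(d['confidence'],2))
E
```

```text
pics
{'time': 0.0, 'q': array([7.15631155e+01, 5.01115936e+00, 1.00332437e+01, 9.51008985e+01,
       6.64192453e-04, 8.99983849e+01]), 'qd': array([ 0.02604   ,  0.00947584,  0.08450162, -0.01411446, -0.0740545 ,
        0.05129027]), 'joint_efforts': array([-8.01509887e-04, -5.20386636e+01,  4.64805579e+01,  1.62046461e-02,
       -9.09073674e-05, -2.79171826e-05]), 'ee_pos': array([0.17386173, 0.52153691, 0.23057168]), 'tcp_rot': array([ -90.48445354,   89.92118305, -108.91972342]), 'wrist_force': array([-0.65124444, -0.63257581, -0.59413979]), 'torque': array([ 0.0192905 ,  0.02681871, -0.00139292]), 'opening': 0.08579657320771743}
top [ 0.40529169 -0.03069446  1.1715029 ] [ 0.16022001  0.0212785  -0.98685195]
tin [183. 186. 207. 206.] 0.83
cleaner [405. 219. 427. 243.] 0.78
cleaner [416. 285. 442. 312.] 0.77
cleaner [363. 296. 390. 320.] 0.72
cleaner [378. 259. 400. 280.] 0.7
cleaner [356. 221. 377. 239.] 0.57
spool [180. 184. 207. 205.] 0.61
spool [175. 243. 195. 260.] 0.56
jar [370. 191. 385. 208.] 0.74
strip [276. 172. 334. 270.] 0.91
red_disc [278. 178. 304. 204.] 0.64
red_disc [235. 108. 303. 143.] 0.17
green_disc [301. 240. 328. 264.] 0.59
holder [238. 109. 302. 142.] 0.69
driver [442. 194. 459. 253.] 0.56
cleaning_bottle [110. 167. 133. 184.] 0.61
side [ 0.29362249 -0.9590247   0.71935914] [ 0.2441571   0.77971349 -0.57657106]
tin [268. 151. 287. 169.] 0.85
cleaner [283. 243. 307. 269.] 0.97
cleaner [223. 318. 251. 349.] 0.83
cleaner [299. 285. 328. 320.] 0.76
cleaner [247. 270. 272. 302.] 0.65
cleaner [192. 270. 222. 297.] 0.64
spool [221. 153. 233. 171.] 0.73
jar [322. 248. 346. 274.] 0.56
green_disc [246. 224. 269. 241.] 0.63
holder [342. 162. 395. 211.] 0.86
driver [296. 319. 373. 352.] 0.82
cleaning_bottle [269. 102. 282. 135.] 0.54
```

```bash
python3 - <<'E'
import cv2
a=cv2.imread('pics/top0.png')[90:350,80:480]; cv2.imwrite('pics/top0c.png',cv2.resize(a,(800,520),interpolation=cv2.INTER_CUBIC))
E
```

```text
(no output)
```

View pics/top0c.png

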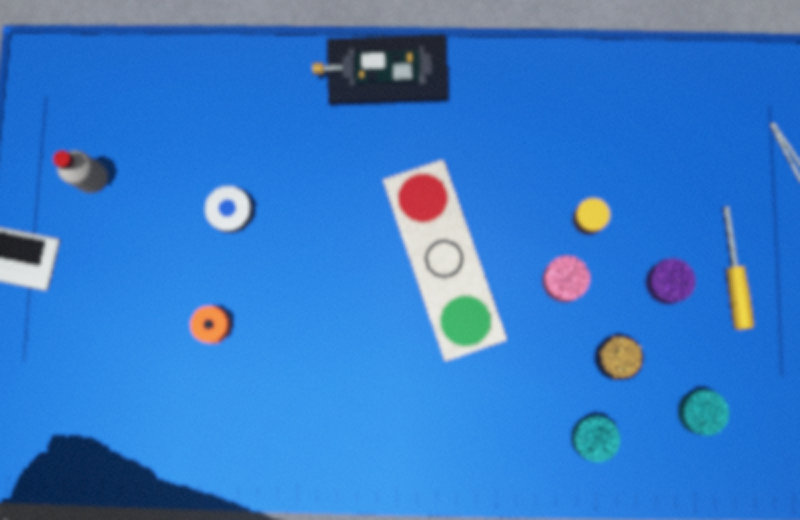

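Picture 1 (top view, crop coordinates): tin (228,208), spool (209,324), jar (592,215), red disc (423,198), ring (444,258), green disc (465,321). There are five cleaner-shaped pots: pink (567,278), purple (672,280), turquoise (705,411) and (597,437), and golden (620,357). The golden brass-wool pot, at full-frame (390,268), is the one meant. I'll confirm it in an enlarged crop while I measure.

```bash
cat > m.py <<'E'
from h import *
c=cam('top'); f=c['frame']; hsv=cv2.cvtColor(f,cv2.COLOR_BGR2HSV)
def cen(px,lo,hi,r=20):
    x,y=px; m=cv2.inRange(hsv,lo,hi); k=np.zeros_like(m); cv2.circle(k,(int(x),int(y)),r,255,-1); m&=k
    pts=cv2.findNonZero(m); (a,b),R=cv2.minEnclosingCircle(pts); M=cv2.moments(m,True)
    return [M['m10']/M['m00'],M['m01']/M['m00']],M['m00']
for n,px,lo,hi,z,r in [('red',(291,189),(0,120,80),(6,255,255),.004,18),('green',(312,250),(50,100,60),(80,255,255),.004,18),
  ('ring',(302,219),(0,0,0),(179,255,130),.004,11),
  ('tin',(194,194),(0,0,120),(179,70,255),.028,14),('tindot',(194,194),(100,80,0),(130,255,255),.028,6),('spool',(184.5,252),(0,100,100),(20,255,255),.03,14),
  ('jar',(376,197.5),(20,100,100),(35,255,255),.04,13),('gold',(390,268.5),(8,60,60),(32,255,255),.04,14)]:
    try:
        p,a=cen(px,lo,hi,r); print(n,np.round(p,1),a,on_plane(c,p,z).round(4))
    except Exception as e: print(n,e)
for n,px,z in [('holder',(274,125),.02),('knob',(239,124),.02),('bottle',(113,170),.11),('driver tip',(444,194),.01),('driver end',(452,253),.015),('pink',(363.5,229),.04),('purple',(416,230),.04),('turq1',(378.5,308.5),.04),('turq2',(432.5,295.5),.04)]:
    print(n,on_plane(c,px,z).round(3))
cv2.imwrite('pics/gold.png',cv2.resize(f[205:330,340:460],(576,600),interpolation=cv2.INTER_CUBIC))
E
python3 m.py
```

```text
red [298.5 191.8] 4.0 [[ 0.636  -0.0469  0.004 ]]
green [312.5 250.1] 449.0 [[ 0.4844 -0.0847  0.004 ]]
ring OpenCV(4.12.0) /io/opencv/modules/imgproc/src/shapedescr.cpp:201: error: (-215:Assertion failed) count >= 0 && (depth == CV_32F || depth == CV_32S) in function 'minEnclosingCircle'

tin [193.8 194. ] 336.0 [[0.6213 0.2229 0.028 ]]
tindot [193.1 193.5] 58.0 [[0.6226 0.2247 0.028 ]]
spool [184.8 251.8] 250.0 [[0.4723 0.238  0.03  ]]
jar [375.6 197.4] 197.0 [[ 0.6176 -0.2415  0.04  ]]
gold [389.9 268.3] 326.0 [[ 0.4401 -0.2747  0.04  ]]
holder [[0.812 0.021 0.02 ]]
knob [[0.814 0.114 0.02 ]]
bottle [[0.662 0.407 0.11 ]]
driver tip [[ 0.635 -0.426  0.01 ]]
driver end [[ 0.482 -0.439  0.015]]
pink [[ 0.537 -0.21   0.04 ]]
purple [[ 0.536 -0.342  0.04 ]]
turq1 [[ 0.342 -0.246  0.04 ]]
turq2 [[ 0.375 -0.379  0.04 ]]
```

View pics/gold.png

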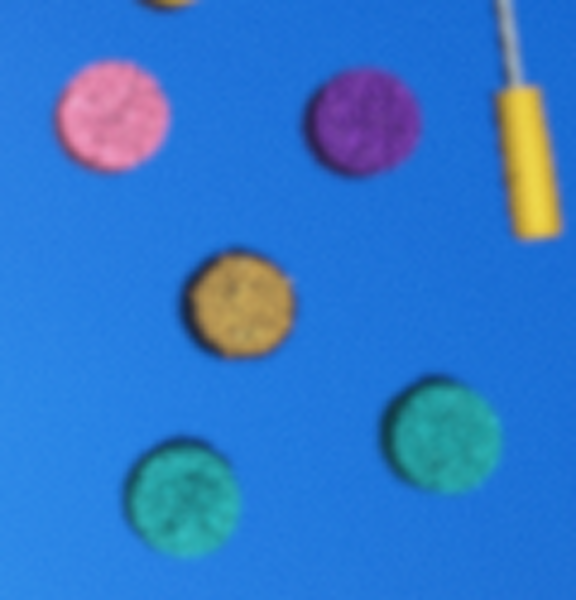

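Picture 2 confirms it: the golden pot sits at crop (240,303), next to pink, purple and two turquoise ones. Its position is about (0.440,-0.275). Next I'll hover over the strip to measure it closely.

```bash
cat > go.py <<'E'
import sys; from h import *
# go.py x y z bearing : tool-frame shift to the world TCP pose, jaws along bearing
def go(x,y,z,b=None):
    T=T_tool(); s=T[:3,:3].T@(np.array([x,y,z])-T[:3,3])
    yb=np.degrees(np.arctan2(T[1,1],T[0,1])); r=0
    if b is not None:
        d=(b-yb+90)%180-90; r=-np.radians(d)  # tool x is down
    print('shift',s.round(4),'roll',round(r,3),'jaw',yb.round(1),'q6',bot.get_obs()['q'][5].round(1))
if __name__=='__main__': go(*map(float,sys.argv[1:]))
E
python3 - <<'E'
from h import *
from go import go
print(T_tool().round(3)); print(np.array(cams.camera('wrist')['mount']).round(3))
go(.52,-.07,.36,107); go(.55,-.06,.30,107); go(.55,.23,.30,107)
E
```

```text
[[-0.     0.316  0.949  0.174]
 [ 0.     0.949 -0.316  0.522]
 [-1.     0.    -0.     0.231]
 [ 0.     0.     0.     1.   ]]
[[ 0.001 -0.268  0.963 -0.144]
 [ 1.     0.    -0.001  0.   ]
 [-0.     0.963  0.268 -0.069]
 [ 0.     0.     0.     1.   ]]
shift [-0.1287 -0.4519  0.5154] roll -0.619 jaw 71.6 q6 90.0
shift [-0.0687 -0.4329  0.5407] roll -0.619 jaw 71.6 q6 90.0
shift [-0.0687 -0.1578  0.449 ] roll -0.619 jaw 71.6 q6 90.0
```

apply_moves:
  commands:
    - [-0.069, -0.158, 0.449, -0.619, 1]
    - [-0.069, -0.158, 0.449, -0.619, 1]
    - [-0.069, -0.158, 0.449, -0.619, 1]
    - [-0.069, -0.158, 0.449, -0.619, 1]
    - [-0.069, -0.158, 0.449, -0.619, 1]
    - [-0.069, -0.158, 0.449, -0.619, 1]
    - [-0.069, -0.158, 0.449, -0.619, 1]
    - [-0.069, -0.158, 0.449, -0.619, 1]
    - [-0.069, -0.158, 0.449, -0.619, 1]
    - [-0.069, -0.158, 0.449, -0.619, 1]
    - [-0.069, -0.158, 0.449, -0.619, 1]
    - [-0.069, -0.158, 0.449, -0.619, 1]

```text
time: 2.4
ee_pos: [0.5507, 0.229, 0.2997]
tcp_rot: [173.6, 89.9, -169.5]
wrist_force: [-0.5, 0.0, -0.7]
opening: 0.0856
```

```bash
python3 - <<'E'
from h import *
from go import go
print(T_tool().round(4)); c=cam('wrist'); cv2.imwrite('pics/w1.png',c['frame'])
for k,z in [('tin',.028),('spool',.03),('strip',.004),('red_disc',.004),('green_disc',.004)]:
    for d in cams.spot_in(k,'wrist'):
        r=np.array(d['rect']); print(k,r.round(),round(d['confidence'],2),on_plane(c,(r[:2]+r[2:])/2,z).round(4))
go(.5,-.07,.33,107)
E
```

```text
[[-9.000e-04 -2.906e-01  9.568e-01  5.507e-01]
 [-2.000e-04  9.568e-01  2.906e-01  2.290e-01]
 [-1.000e+00  1.000e-04 -9.000e-04  2.997e-01]
 [ 0.000e+00  0.000e+00  0.000e+00  1.000e+00]]
tin [250. 201. 293. 248.] 0.57 [[0.6158 0.2257 0.028 ]]
tin [ 40.  23. 128. 218.] 0.17 [[ 0.5529 -0.0408  0.028 ]]
spool [298.  99. 335. 140.] 0.71 [[0.4697 0.2408 0.03  ]]
strip [ 38.  22. 127. 220.] 0.67 [[ 0.5588 -0.0567  0.004 ]]
red_disc [ 76. 161. 116. 212.] 0.92 [[ 0.6425 -0.0254  0.004 ]]
green_disc [51. 33. 96. 86.] 0.74 [[ 0.484  -0.0819  0.004 ]]
shift [-0.0295 -0.2729 -0.1355] roll 0.002 jaw 107.1 q6 5.7
```

View pics/w1.png

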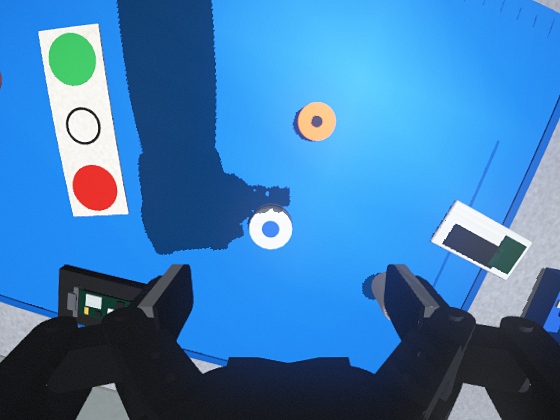

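Picture 3 (wrist view): tin (271,228), spool (317,121), green disc (72,59), ring (83,126), red disc (95,187). All are clear. Next, colour centroids from this same pose.

```bash
cat > seg.py <<'E'
from h import *
def cen(c,px,lo,hi,r,z):
    f=c['frame']; hsv=cv2.cvtColor(f,cv2.COLOR_BGR2HSV); m=cv2.inRange(hsv,np.array(lo),np.array(hi))
    if lo[0]==0 and hi[0]<20: m|=cv2.inRange(hsv,np.array((172,lo[1],lo[2])),np.array((179,255,255)))
    k=np.zeros_like(m); cv2.circle(k,tuple(int(v) for v in px),r,255,-1); m&=k
    cn=cv2.findContours(m,cv2.RETR_EXTERNAL,cv2.CHAIN_APPROX_NONE)[0]; h=cv2.convexHull(max(cn,key=cv2.contourArea))
    (x,y),ax,_=cv2.fitEllipse(h); return np.round((x,y),1),np.round(ax,1),on_plane(c,(x,y),z)[0].round(4)
C=dict(red=((0,120,80),(8,255,255),.004),green=((45,80,60),(85,255,255),.004),ring=((0,0,0),(179,255,120),.004),
 tin=((0,0,90),(179,80,255),.028),dot=((100,100,0),(130,255,255),.028),spool=((3,80,100),(20,255,255),.03),jar=((20,100,100),(35,255,255),.04),gold=((8,50,50),(32,255,255),.04))
def show(c,n,px,r):
    lo,hi,z=C[n]
    try: print(n,*cen(c,px,lo,hi,r,z))
    except Exception as e: print(n,'err',str(e)[:60])
E
python3 - <<'E'
from seg import *
from go import go
c=cam('wrist')
for a in [('red',(95,187),32),('green',(72,59),34),('ring',(83,126),23),('tin',(271,226),30),('dot',(271,229),13),('spool',(317,121),24)]: show(c,*a)
go(.617,.2245,.12,107)
E
```

```text
red [ 93.2 186.9] [41.1 48.1] [ 0.6441 -0.0272  0.004 ]
green [70.9 58.6] [46.3 53.2] [ 0.4838 -0.0847  0.004 ]
ring [ 81.7 125.2] [33.2 37.8] [ 0.5643 -0.056   0.004 ]
tin [268.4 227.5] [42.5 42.9] [0.6204 0.2253 0.028 ]
dot [268.2 228.9] [16.2 16.9] [0.6225 0.2256 0.028 ]
spool [314.5 121.6] [36.6 37.5] [0.4718 0.2412 0.03  ]
shift [ 0.1806 -0.0258  0.0629] roll 0.002 jaw 107.1 q6 5.7
```

```bash
python3 go.py .6225 .225 -.002 107
```

```text
shift [ 0.3026 -0.027   0.0682] roll 0.002 jaw 107.1 q6 5.7
```

apply_moves:
  commands:
    - [0.05, -0.027, 0.068, 0, 1]
    - [0.1, -0.027, 0.068, 0, 1]
    - [0.15, -0.027, 0.068, 0, 1]
    - [0.2, -0.027, 0.068, 0, 1]
    - [0.25, -0.027, 0.068, 0, 1]
    - [0.28, -0.027, 0.068, 0, 1]
    - [0.302, -0.027, 0.068, 0, 1]
    - [0.302, -0.027, 0.068, 0, 1]
    - [0.302, -0.027, 0.068, 0, -0.2]
    - [0.302, -0.027, 0.068, 0, -0.2]
    - [0.302, -0.027, 0.068, 0, -0.2]
    - [0.302, -0.027, 0.068, 0, -0.2]
  newtons: 30

```text
time: 3.95
ee_pos: [0.6238, 0.2257, 0.0019]
tcp_rot: [6.2, 89.7, 23.3]
wrist_force: [-0.9, 1.2, 7.6]
opening: 0.057
```

```bash
python3 - <<'E'
from go import *
go(.644,-.0272,.13,107)
E
```

```text
shift [-0.1285 -0.2475 -0.0545] roll 0.002 jaw 107.1 q6 2.8
```

apply_moves:
  commands:
    - [-0.02, 0, 0, 0, -0.2]
    - [-0.058, 0, 0, 0, -0.2]
    - [-0.058, -0.03, -0.007, 0, -0.2]
    - [-0.058, -0.065, -0.015, 0, -0.2]
    - [-0.058, -0.105, -0.025, 0, -0.2]
    - [-0.058, -0.145, -0.033, 0, -0.2]
    - [-0.058, -0.185, -0.042, 0, -0.2]
    - [-0.058, -0.22, -0.049, 0, -0.2]
    - [-0.058, -0.24, -0.054, 0, -0.2]
    - [-0.058, -0.247, -0.055, 0, -0.2]
    - [-0.058, -0.247, -0.055, 0, -0.2]
    - [-0.058, -0.247, -0.055, 0, -0.2]

```text
time: 5.15
ee_pos: [0.644, -0.0258, 0.06]
tcp_rot: [5.9, 89.7, 23.1]
wrist_force: [-0.1, 0.5, -0.6]
opening: 0.0572
```

```bash
python3 - <<'E'
from seg import *
from go import go
c=cam('wrist'); cv2.imwrite('pics/w2.png',c['frame'])
go(.644,-.0272,.0065,107)
E
```

```text
shift [ 0.0534 -0.0017 -0.0007] roll 0.003 jaw 107.2 q6 -19.5
```

View pics/w2.png

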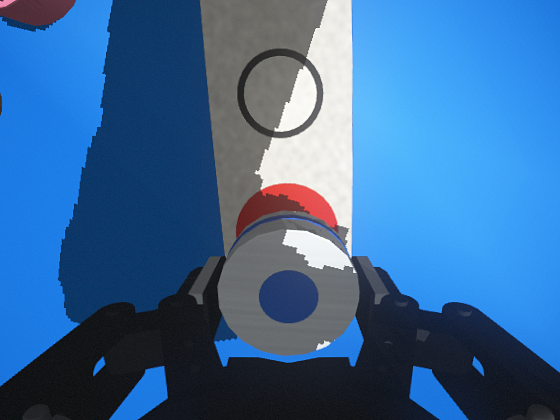

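Picture 4: the tin is held level over the red disc, with its dot at (289,297) and the ring at (280,92). Lowering it now.

apply_moves:
  commands:
    - [0.02, -0.002, -0.001, 0, -0.2]
    - [0.035, -0.002, -0.001, 0, -0.2]
    - [0.043, -0.002, -0.001, 0, -0.2]
    - [0.048, -0.002, -0.001, 0, -0.2]
    - [0.051, -0.002, -0.001, 0, -0.2]
    - [0.053, -0.002, -0.001, 0, -0.2]
    - [0.054, -0.002, -0.001, 0, -0.2]
    - [0.054, -0.002, -0.001, 0, -0.2]

```text
time: 6.0
ee_pos: [0.644, -0.0277, 0.0062]
tcp_rot: [4.6, 89.6, 21.7]
wrist_force: [-0.2, -0.0, -0.6]
opening: 0.057
```

apply_moves:
  commands:
    - [0.001, 0, 0, 0, -0.2]
    - [0.002, 0, 0, 0, -0.2]
    - [0.002, 0, 0, 0, -0.2]

```text
time: 6.3
ee_pos: [0.6442, -0.0277, 0.0059]
tcp_rot: [1.3, 89.6, 18.5]
wrist_force: [-4.9, -0.1, 9.2]
opening: 0.0571
```

apply_moves:
  commands:
    - [0, 0, 0, 0, 0.6]
    - [0, 0, 0, 0, 0.9]
    - [0, 0, 0, 0, 1]
    - [0, 0, 0, 0, 1]
    - [-0.03, 0, 0, 0, 1]
    - [-0.08, 0, 0, 0, 1]
    - [-0.11, 0, 0, 0, 1]
    - [-0.11, 0, 0, 0, 1]

```text
time: 7.1
ee_pos: [0.6457, -0.0281, 0.1215]
tcp_rot: [-9.9, 89.1, 7.3]
wrist_force: [0.6, 0.4, 0.7]
opening: 0.0859
```

```bash
python3 - <<'E'
from seg import *
from go import go
c=cam('wrist'); cv2.imwrite('pics/w3.png',c['frame'])
for k,z in [('tin',.032)]:
    for d in cams.spot_in(k,'wrist'): r=np.array(d['rect']); print(k,r.round(),round(d['confidence'],2),on_plane(c,(r[:2]+r[2:])/2,z).round(4))
C['dot']=C['dot'][:2]+(.032,)
from go import T_tool
P=np.linalg.inv(c['M'])@np.array([.644,-.027,.032,1]); uv=cv2.projectPoints(P[:3].reshape(1,3),np.zeros(3),np.zeros(3),np.array(c['camera_matrix']),np.array(c['D'],float))[0].ravel(); print(uv)
show(c,'dot',uv,28)
go(.472,.240,.11,107); go(.472,.240,.002,107)
E
```

```text
tin [254. 170. 327. 248.] 0.73 [[ 0.6395 -0.028   0.032 ]]
[289.91331584 215.06077869]
dot [289.5 213.2] [30.4 31.6] [ 0.6427 -0.0277  0.032 ]
shift [ 0.0054  0.3068 -0.0851] roll 0.003 jaw 107.2 q6 -19.7
shift [ 0.1134  0.3068 -0.086 ] roll 0.003 jaw 107.2 q6 -19.7
```

apply_moves:
  commands:
    - [0.01, 0.05, -0.014, 0, 1]
    - [0.01, 0.1, -0.028, 0, 1]
    - [0.01, 0.15, -0.042, 0, 1]
    - [0.01, 0.2, -0.056, 0, 1]
    - [0.01, 0.25, -0.07, 0, 1]
    - [0.01, 0.29, -0.08, 0, 1]
    - [0.01, 0.307, -0.085, 0, 1]
    - [0.01, 0.307, -0.085, 0, 1]
    - [0.01, 0.307, -0.085, 0, 1]

```text
time: 8.1
ee_pos: [0.4715, 0.24, 0.1041]
tcp_rot: [-8.0, 89.6, 9.2]
wrist_force: [1.0, -0.4, -0.8]
opening: 0.0856
```

```bash
python3 - <<'E'
from seg import *
from go import go
c=cam('wrist'); cv2.imwrite('pics/w4.png',c['frame'])
P=np.linalg.inv(c['M'])@np.array([.472,.24,.03,1]); uv=cv2.projectPoints(P[:3].reshape(1,3),np.zeros(3),np.zeros(3),np.array(c['camera_matrix']),np.array(c['D'],float))[0].ravel(); print(uv)
show(c,'spool',uv,60)
go(.472,.240,.004,107)
E
```

```text
[287.37734435 224.5609439 ]
spool [292.6 206.5] [37.7 57.6] [0.4585 0.2395 0.03  ]
shift [ 0.1003  0.0005 -0.0005] roll 0.003 jaw 107.2 q6 9.8
```

View pics/w4.png

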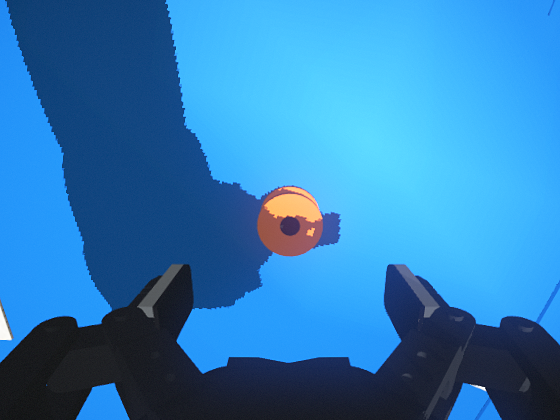

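Picture 5: the spool's hole is at (290,225), within 3 px of the prediction. Grasping it.

apply_moves:
  commands:
    - [0.03, 0, 0, 0, 1]
    - [0.06, 0, 0, 0, 1]
    - [0.08, 0, 0, 0, 1]
    - [0.095, 0, 0, 0, 1]
    - [0.1, 0, 0, 0, 1]
    - [0.1, 0, 0, 0, 1]
    - [0.1, 0, 0, 0, -0.4]
    - [0.1, 0, 0, 0, -0.4]
    - [0.1, 0, 0, 0, -0.4]
    - [0.1, 0, 0, 0, -0.4]
    - [0.1, 0, 0, 0, -0.4]

```text
time: 9.25
ee_pos: [0.4732, 0.24, 0.0056]
tcp_rot: [-4.0, 89.5, 13.2]
wrist_force: [-1.1, -0.9, 4.9]
opening: 0.0443
```

```bash
python3 go.py .5638 -.056 .065 107
```

```text
shift [-0.0592 -0.3096 -0.0004] roll 0.003 jaw 107.2 q6 9.8
```

apply_moves:
  commands:
    - [-0.02, 0, 0, 0, -0.4]
    - [-0.059, 0, 0, 0, -0.4]
    - [-0.059, -0.03, 0, 0, -0.4]
    - [-0.059, -0.07, 0, 0, -0.4]
    - [-0.059, -0.11, 0, 0, -0.4]
    - [-0.059, -0.155, 0, 0, -0.4]
    - [-0.059, -0.2, 0, 0, -0.4]
    - [-0.059, -0.245, 0, 0, -0.4]
    - [-0.059, -0.285, 0, 0, -0.4]
    - [-0.059, -0.305, 0, 0, -0.4]
    - [-0.059, -0.31, 0, 0, -0.4]
    - [-0.059, -0.31, 0, 0, -0.4]

```text
time: 10.45
ee_pos: [0.5642, -0.0566, 0.0646]
tcp_rot: [-2.3, 89.5, 14.8]
wrist_force: [-0.3, 0.1, -1.9]
opening: 0.0443
```

```bash
python3 - <<'E'
from seg import *
from go import go
c=cam('wrist'); cv2.imwrite('pics/w5.png',c['frame'])
go(.5638,-.056,.0096,107)
E
```

```text
shift [ 0.0551 -0.0001 -0.0007] roll 0.003 jaw 107.2 q6 -22.9
```

View pics/w5.png

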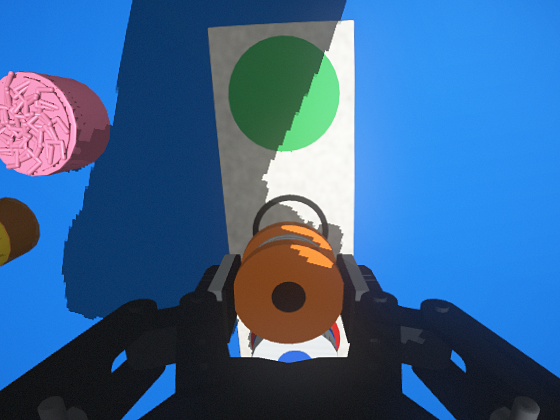

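Picture 6: the spool is held level over the ring, with its hole at (289,297). The tin is behind it and the green disc is at (284,93). Lowering.

apply_moves:
  commands:
    - [0.02, 0, -0.001, 0, -0.4]
    - [0.035, 0, -0.001, 0, -0.4]
    - [0.045, 0, -0.001, 0, -0.4]
    - [0.05, 0, -0.001, 0, -0.4]
    - [0.053, 0, -0.001, 0, -0.4]
    - [0.055, 0, -0.001, 0, -0.4]
    - [0.056, 0, -0.001, 0, -0.4]
    - [0.056, 0, -0.001, 0, -0.4]

```text
time: 11.3
ee_pos: [0.5639, -0.0559, 0.0096]
tcp_rot: [-2.2, 89.5, 14.9]
wrist_force: [-2.4, 1.8, 3.4]
opening: 0.0442
```

apply_moves:
  commands:
    - [0, 0, 0, 0, 0.3]
    - [0, 0, 0, 0, 0.7]
    - [0, 0, 0, 0, 1]
    - [0, 0, 0, 0, 1]
    - [-0.03, 0, 0, 0, 1]
    - [-0.08, 0, 0, 0, 1]
    - [-0.12, 0, 0, 0, 1]
    - [-0.12, 0, 0, 0, 1]
    - [-0.12, 0, 0, 0, 1]

```text
time: 12.2
ee_pos: [0.5634, -0.0563, 0.1305]
tcp_rot: [-6.1, 89.4, 11.1]
wrist_force: [-0.5, 0.6, -0.6]
opening: 0.0854
```

```bash
cat >> seg.py <<'E'
def look(name,tag,guess,r,z=None):
    c=cam('wrist'); cv2.imwrite(f'pics/{tag}.png',c['frame'])
    if z: C[name]=C[name][:2]+(z,)
    P=np.linalg.inv(c['M'])@np.array([*guess,C[name][2],1]); uv=cv2.projectPoints(P[:3].reshape(1,3),np.zeros(3),np.zeros(3),np.array(c['camera_matrix']),np.array(c['D'],float))[0].ravel(); print('expected',uv.round())
    show(c,name,uv,r)
E
python3 - <<'E'
from seg import *
from go import go
look('spool','w6',(.564,-.056),70,.034)
go(.440,-.275,.13,107)
E
```

```text
expected [288. 215.]
spool [288.7 210.6] [59.8 64.3] [ 0.5602 -0.0565  0.034 ]
shift [-0.0025 -0.1728 -0.1818] roll 0.003 jaw 107.2 q6 -23.0
```

apply_moves:
  commands:
    - [0, -0.035, -0.036, 0, 1]
    - [0, -0.07, -0.072, 0, 1]
    - [0, -0.105, -0.108, 0, 1]
    - [0, -0.14, -0.145, 0, 1]
    - [0, -0.165, -0.172, 0, 1]
    - [0, -0.173, -0.182, 0, 1]
    - [0, -0.173, -0.182, 0, 1]
    - [0, -0.173, -0.182, 0, 1]

```text
time: 13.05
ee_pos: [0.4398, -0.2746, 0.1265]
tcp_rot: [8.1, 89.5, 25.3]
wrist_force: [-0.5, 0.8, 0.3]
opening: 0.0855
```

```bash
python3 - <<'E'
from seg import *
from go import go
look('gold','w7',(.440,-.275),60)
go(.440,-.275,.004,107)
E
```

```text
expected [287. 219.]
gold [280.9 212.9] [53.5 69.6] [ 0.437  -0.2804  0.04  ]
shift [ 0.1227 -0.0008 -0.0014] roll 0.004 jaw 107.2 q6 -49.4
```

View pics/w7.png

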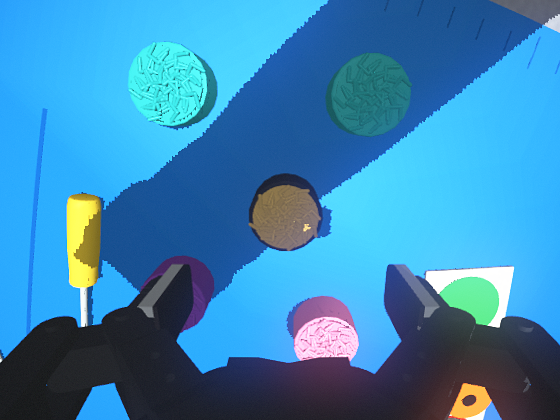

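Picture 7: the brass-wool pot is centred at (285,214), 5 px from the prediction. The look-alikes are clear of the fingers' path. Grasping it.

apply_moves:
  commands:
    - [0.04, -0.001, -0.003, 0, 1]
    - [0.075, -0.001, -0.003, 0, 1]
    - [0.1, -0.001, -0.003, 0, 1]
    - [0.117, -0.001, -0.003, 0, 1]
    - [0.122, -0.001, -0.003, 0, 1]
    - [0.122, -0.001, -0.003, 0, 1]
    - [0.122, -0.001, -0.003, 0, -0.2]
    - [0.122, -0.001, -0.003, 0, -0.2]
    - [0.122, -0.001, -0.003, 0, -0.2]
    - [0.122, -0.001, -0.003, 0, -0.2]
    - [0.122, -0.001, -0.003, 0, -0.2]

```text
time: 14.2
ee_pos: [0.4393, -0.276, 0.0061]
tcp_rot: [-2.9, 89.4, 14.4]
wrist_force: [0.6, 2.8, 6.4]
opening: 0.0553
```

```bash
python3 go.py .484 -.085 .085 107
```

```text
shift [-0.078   0.1692  0.1   ] roll 0.004 jaw 107.2 q6 -49.6
```

apply_moves:
  commands:
    - [-0.02, 0, 0, 0, -0.2]
    - [-0.06, 0, 0, 0, -0.2]
    - [-0.078, 0, 0, 0, -0.2]
    - [-0.078, 0.025, 0.015, 0, -0.2]
    - [-0.078, 0.06, 0.035, 0, -0.2]
    - [-0.078, 0.095, 0.056, 0, -0.2]
    - [-0.078, 0.13, 0.077, 0, -0.2]
    - [-0.078, 0.158, 0.093, 0, -0.2]
    - [-0.078, 0.169, 0.1, 0, -0.2]
    - [-0.078, 0.169, 0.1, 0, -0.2]
    - [-0.078, 0.169, 0.1, 0, -0.2]

```text
time: 15.3
ee_pos: [0.484, -0.0856, 0.0851]
tcp_rot: [-4.8, 89.4, 12.4]
wrist_force: [0.4, -0.2, -1.3]
opening: 0.0547
```

```bash
python3 - <<'E'
from seg import *
from go import go
c=cam('wrist'); cv2.imwrite('pics/w8.png',c['frame'])
go(.484,-.085,.011,107)
E
```

```text
shift [ 0.0741  0.001  -0.0004] roll 0.003 jaw 107.2 q6 -27.4
```

View pics/w8.png

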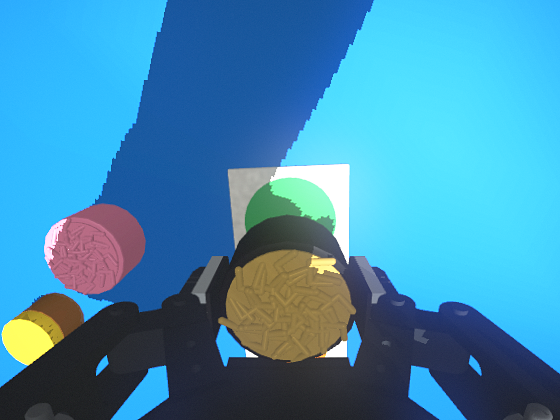

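Picture 8: the brass-wool pot is held level at (289,300) over the green disc at (291,215). Lowering.

apply_moves:
  commands:
    - [0.025, 0.001, 0, 0, -0.2]
    - [0.045, 0.001, 0, 0, -0.2]
    - [0.06, 0.001, 0, 0, -0.2]
    - [0.067, 0.001, 0, 0, -0.2]
    - [0.071, 0.001, 0, 0, -0.2]
    - [0.073, 0.001, 0, 0, -0.2]
    - [0.075, 0.001, 0, 0, -0.2]
    - [0.075, 0.001, 0, 0, -0.2]

```text
time: 16.15
ee_pos: [0.4846, -0.0849, 0.0104]
tcp_rot: [-5.8, 89.4, 11.4]
wrist_force: [-0.2, 0.4, -1.3]
opening: 0.055
```

apply_moves:
  commands:
    - [0.001, 0, 0, 0, -0.2]
    - [0.002, 0, 0, 0, -0.2]
    - [0.002, 0, 0, 0, -0.2]

```text
time: 16.45
ee_pos: [0.485, -0.0849, 0.0101]
tcp_rot: [-7.8, 89.3, 9.4]
wrist_force: [-6.0, 0.8, 12.2]
opening: 0.0552
```

apply_moves:
  commands:
    - [-0.001, 0, 0, 0, 0.6]
    - [-0.001, 0, 0, 0, 0.9]
    - [-0.001, 0, 0, 0, 1]
    - [-0.001, 0, 0, 0, 1]
    - [-0.03, 0, 0, 0, 1]
    - [-0.08, 0, 0, 0, 1]
    - [-0.12, 0, 0, 0, 1]
    - [-0.12, 0, 0, 0, 1]
    - [-0.12, 0, 0, 0, 1]

```text
time: 17.35
ee_pos: [0.4841, -0.0852, 0.1308]
tcp_rot: [-10.2, 89.2, 7.0]
wrist_force: [0.6, -0.5, -1.0]
opening: 0.0852
```

```bash
python3 - <<'E'
from seg import *
from go import go
look('gold','w9',(.484,-.085),60,.044)
go(.6176,-.2415,.13,107)
E
```

```text
expected [288. 218.]
gold [288.2 218.1] [64.6 71. ] [ 0.4841 -0.085   0.044 ]
shift [ 0.0006 -0.189   0.082 ] roll 0.003 jaw 107.2 q6 -27.3
```

Pot spot on. Now the jar.

apply_moves:
  commands:
    - [0, -0.04, 0.017, 0, 1]
    - [0, -0.08, 0.034, 0, 1]
    - [0, -0.12, 0.052, 0, 1]
    - [0, -0.16, 0.07, 0, 1]
    - [0, -0.182, 0.079, 0, 1]
    - [0, -0.189, 0.082, 0, 1]
    - [0, -0.189, 0.082, 0, 1]
    - [0, -0.189, 0.082, 0, 1]

```text
time: 18.2
ee_pos: [0.6168, -0.2405, 0.1299]
tcp_rot: [-1.1, 89.4, 16.1]
wrist_force: [0.1, 0.8, 0.6]
opening: 0.0857
```

```bash
python3 - <<'E'
from seg import *
from go import go
look('jar','w10',(.6176,-.2415),60)
go(.6176,-.2415,.006,107)
E
```

```text
expected [286. 218.]
jar [283.9 217.7] [53.8 54.9] [ 0.6181 -0.2431  0.04  ]
shift [ 0.1245 -0.0012 -0.001 ] roll 0.004 jaw 107.2 q6 -38.7
```

View pics/w10.png

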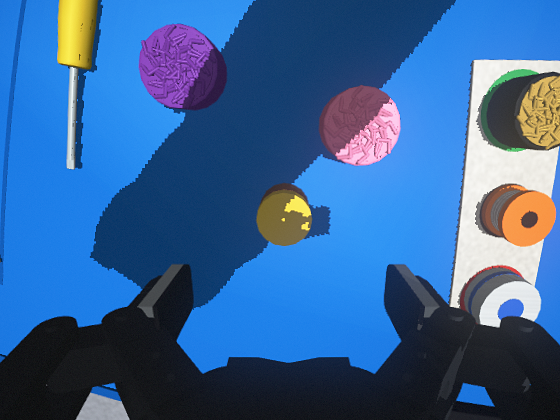

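Picture 9: the jar's cap is at (284,218), the kit row on the right looks tidy, and the pink pot is clear of the fingers. Grasping the jar.

apply_moves:
  commands:
    - [0.04, -0.003, -0.001, 0, 1]
    - [0.075, -0.003, -0.001, 0, 1]
    - [0.1, -0.003, -0.001, 0, 1]
    - [0.115, -0.003, -0.001, 0, 1]
    - [0.121, -0.003, -0.001, 0, 1]
    - [0.121, -0.003, -0.001, 0, 1]
    - [0.121, -0.003, -0.001, 0, -0.4]
    - [0.121, -0.003, -0.001, 0, -0.4]
    - [0.121, -0.003, -0.001, 0, -0.4]
    - [0.121, -0.003, -0.001, 0, -0.4]
    - [0.121, -0.003, -0.001, 0, -0.4]

```text
time: 19.35
ee_pos: [0.6186, -0.2435, 0.0107]
tcp_rot: [-8.4, 89.3, 8.8]
wrist_force: [-0.9, 0.3, 6.6]
opening: 0.0413
```

```bash
python3 go.py .643 -.0277 .1 107
```

```text
shift [-0.0886  0.1988  0.0883] roll 0.004 jaw 107.2 q6 -38.9
```

apply_moves:
  commands:
    - [-0.02, 0, 0, 0, -0.4]
    - [-0.06, 0, 0, 0, -0.4]
    - [-0.089, 0, 0, 0, -0.4]
    - [-0.089, 0.02, 0.009, 0, -0.4]
    - [-0.089, 0.055, 0.024, 0, -0.4]
    - [-0.089, 0.09, 0.04, 0, -0.4]
    - [-0.089, 0.125, 0.056, 0, -0.4]
    - [-0.089, 0.16, 0.071, 0, -0.4]
    - [-0.089, 0.185, 0.082, 0, -0.4]
    - [-0.089, 0.199, 0.088, 0, -0.4]
    - [-0.089, 0.199, 0.088, 0, -0.4]
    - [-0.089, 0.199, 0.088, 0, -0.4]

```text
time: 20.55
ee_pos: [0.6426, -0.0281, 0.1003]
tcp_rot: [-10.3, 89.3, 7.0]
wrist_force: [-0.6, -0.5, 0.1]
opening: 0.041
```

```bash
python3 - <<'E'
from seg import *
from go import go
c=cam('wrist'); cv2.imwrite('pics/w11.png',c['frame']); show(c,'jar',(289,290),90)
from numpy.linalg import inv
s=on_plane(c,(289,297),T_tool()[2,3]+.03); print(s)
go(.643,-.0277,.0435,107)
E
```

```text
jar [288.5 299.2] [101.7 103.1] [ 0.692  -0.0123  0.04  ]
[[ 0.63924316 -0.02823767  0.13024853]]
shift [ 0.0568  0.0009 -0.    ] roll 0.003 jaw 107.2 q6 -19.8
```

View pics/w11.png

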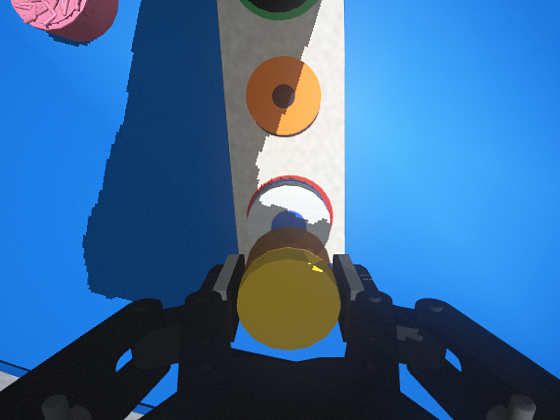

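Picture 10: the jar is held level at (289,299) above the tin, whose dot shows at (290,222). Lowering.

apply_moves:
  commands:
    - [0.02, 0.001, 0.001, 0, -0.4]
    - [0.035, 0.001, 0.001, 0, -0.4]
    - [0.045, 0.001, 0.001, 0, -0.4]
    - [0.051, 0.001, 0.001, 0, -0.4]
    - [0.054, 0.001, 0.001, 0, -0.4]
    - [0.056, 0.001, 0.001, 0, -0.4]
    - [0.057, 0.001, 0.001, 0, -0.4]
    - [0.057, 0.001, 0.001, 0, -0.4]

```text
time: 21.4
ee_pos: [0.6441, -0.0272, 0.0436]
tcp_rot: [-10.4, 89.3, 6.8]
wrist_force: [0.5, -0.5, -1.2]
opening: 0.0412
```

apply_moves:
  commands:
    - [0.001, 0, -0.001, 0, -0.4]
    - [0.0015, 0, -0.001, 0, -0.4]
    - [0.0015, 0, -0.001, 0, -0.4]

```text
time: 21.7
ee_pos: [0.6433, -0.0275, 0.0427]
tcp_rot: [-11.0, 89.3, 6.1]
wrist_force: [-1.0, -0.8, 2.7]
opening: 0.0414
```

Contact felt. Releasing and rising.

apply_moves:
  commands:
    - [0, 0, 0, 0, 0.2]
    - [0, 0, 0, 0, 0.6]
    - [0, 0, 0, 0, 1]
    - [0, 0, 0, 0, 1]
    - [-0.02, 0, 0, 0, 1]
    - [-0.06, 0, 0, 0, 1]
    - [-0.11, 0, 0, 0, 1]
    - [-0.15, 0, 0, 0, 1]
    - [-0.15, 0, 0, 0, 1]
    - [-0.15, 0, -0.05, 0, 1]
    - [-0.15, 0, -0.1, 0, 1]
    - [-0.15, 0, -0.1, 0, 1]

```text
time: 22.9
ee_pos: [0.5406, -0.0582, 0.1904]
tcp_rot: [-7.9, 89.5, 9.2]
wrist_force: [1.1, 0.5, 1.1]
opening: 0.0854
```

```bash
python3 - <<'E'
from seg import *
look('jar','w12',(.643,-.0277),60,.072); look('gold','w12',(.484,-.085),60,.044); look('spool','w12',(.564,-.056),60,.034)
c=cam('top'); 
C['spool']=C['spool'][:2]+(.034,); C['gold']=C['gold'][:2]+(.044,)
for n,p,z in [('jar',(.643,-.0277),.072),('gold',(.484,-.085),.044),('spool',(.564,-.056),.034)]:
    P=np.linalg.inv(c['M'])@np.array([*p,z,1]); uv=cv2.projectPoints(P[:3].reshape(1,3),np.zeros(3),np.zeros(3),np.array(c['camera_matrix']),np.array(c['D'],float))[0].ravel(); print(uv)
    C[n]=C[n][:2]+(z,); show(c,n,uv,14)
s=cam('side')['frame'][140:290,180:380]; cv2.imwrite('pics/side1.png',cv2.resize(s,(800,600),interpolation=cv2.INTER_CUBIC))
E
```

```text
expected [287. 319.]
jar [287.7 318.5] [41.3 44.8] [ 0.6426 -0.027   0.072 ]
expected [278. 126.]
gold [278.7 127.6] [58.9 60.9] [ 0.4854 -0.0843  0.044 ]
expected [284. 214.]
spool [284.5 210.9] [47.6 51.9] [ 0.5605 -0.0566  0.034 ]
[291.22093768 183.52416506]
jar err max() iterable argument is empty
[313.33693826 249.14708862]
gold err max() iterable argument is empty
[301.92289604 217.49928115]
spool err max() iterable argument is empty
```

View pics/w12.png

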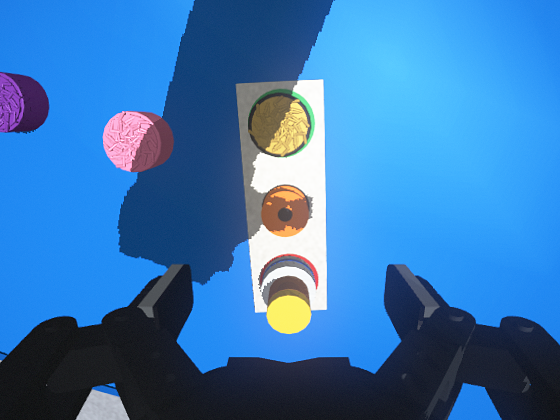

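View pics/side1.png

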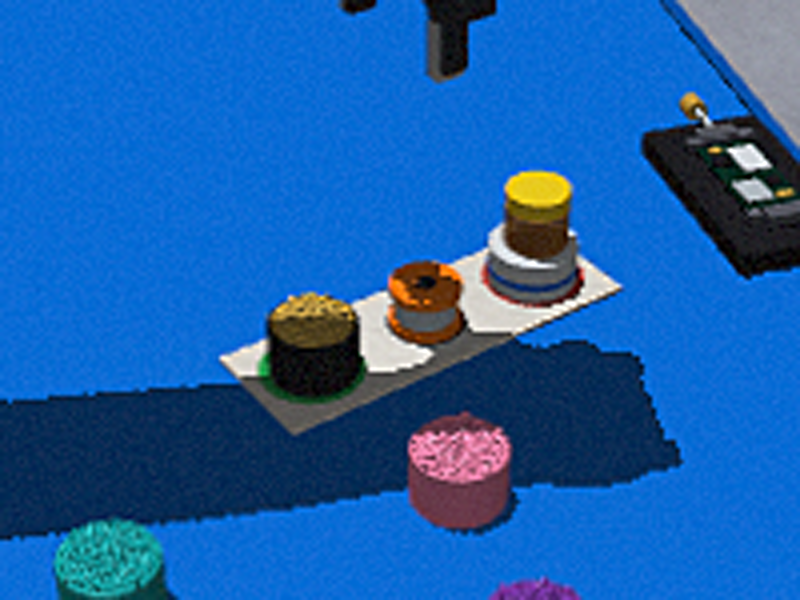

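Pictures 11 and 12: everything stands upright. The jar is centred on the tin at wrist (288,318), the pot is on green at (279,127), and the spool is on the ring at (284,211). The gripper is clear, so I'm handing the job in.

```bash
python3 -c "
from workcell import bot; print(bot.job_done())"
```

```text
the job is handed in; nothing more can be done
None
```

The soldering kit is laid out on the white strip and the job is handed in. The last robot time I read was 22.9 s of the 96 s allowed; the hand-in reports no verdict.

| Item | Target | Last measured offset |
|---|---|---|
| Tin | red disc centre | about 1.5 mm (measured before the jar went on top) |
| Pot (brass wool) | green disc centre | about 1–2 mm |
| Spool | middle of the black ring | about 4 mm by colour fit; its top was partly in shadow, and its hole had looked centred |
| Jar | tin centre | about 1 mm |

- **Upright and clear:** the last wrist and side pictures show everything upright, with the open gripper clear of all of it.
- **Failed check:** the final top-camera check of the jar, pot and spool found no pixels, because the arm was probably in the way. The final positions therefore rest on the wrist camera.
- **Bystanders:** I did not re-measure the holder, screwdriver and bottle at the end. The moves stayed well away from them.

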